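# Put the steel shoehorn away in the caddy

### The arm

A 7-joint arm with a two-finger parallel gripper is mounted at the origin on the work surface. World frame = base frame: x ahead of the robot, y to its left, z up, the work surface at z = 0. Lengths are in m, angles in rad, forces in N, time in s.
With the tool pointing down it reaches from about 0.4 to 0.85 m from the base axis. Payload 10.4 kg.
Tool frame: the origin (TCP) lies between the finger pads; the fingertips stand 19 mm ahead of it and the grasp point (between the pads) is the TCP; x points along the fingers, y is the direction in which the jaws open and shut, and the axes are right-handed (so a half turn about x gives the same grasp; the last joint's range is limited). The gripper opens to 87 mm and grips with 3 to 60 N. Pads are 19 mm wide; open, the fingers measure 117 mm over their backs; the gripper's body (75 mm by 190 mm) begins 51 mm behind the grasp point.
Start: joints at [1.212, 0.332, -0.065, 1.46, 0.022, 1.35, -0.088], TCP at [0.206, -0.59, 0.242] pointing down, gripper open.
Joint ranges: [-2.6, 2.6], [-0.5, 2.12], [-1.47, 1.34], [0.16, 2.42], [-1.27, 4.41], [0.06, 2.06], [-2.6, 2.6]. Speed limits (rad/s): [2.22, 2.22, 2.79, 2.79, 3.14, 3.14, 3.14].

### API

Orientations are given as a unit quaternion [x, y, z, w].
In Python, from bench import r gives the robot as it stands.
- The arm moves only by the tool drive_tool, never from a script. Its argument "motion" is a list of rows, each a list of 4 numbers: the shift along the tool's x, y, z in cm, then the turn about the tool's x in units of 5 degrees (1.0 is 5 degrees). In form: [[tx, ty, tz, twist], ...]. A call has 1 to 20 rows; each row is the pose to reach, as a shift and turn from the pose commanded when the call began, along the tool's axes at that moment; what a row does not reach only later rows make up. A row lasts 1/12 s, in which the tool goes at most 41.7 mm and 7.16 degrees, less where a joint would pass 70% of its speed; a pose out of reach is approached as far as the arm can. A call with a gripper value outside its range is refused whole. "grip" is the closure in counts, from 0 (fully open) to 255 (shut), set as the call begins (left out, the last holds). The fingers move at their own pace and stop on an object; "force" is the grip in N (left out, the last holds). Time passes only in rows, so rows that repeat a pose let the fingers close. It gives the time, the measured TCP pose, the force and the opening at its end, in the units of the state.
- r.read_state(): the state, without advancing time (a new reading comes with each control period).
- r.camera(name): name is "scene" or "top"; returns the picture (420x560x3 uint8, red, green, blue); there is no depth.
- r.calibration(name): a dict with "fx", "fy", "cx", "cy" (pixels), "xyz" and "orientation" of the camera in the world. Camera axes: x right, y up, looking along -z (the intrinsics and any distortion apply to the point x, -y, -z); pixel columns grow to the right and rows downward; lengths in m; the calibration is good to about 2 mm. A picture is of the moment at which its call begins. calibration takes no time and is no camera call.
- r.close_job(): hands the job in, once; it reports no verdict.
The state is a dict: "time": time; "joint_positions": joint angles; "joint_vel": joint speeds; "joint_torque": joint torques, N m; "ee_pos": TCP position; "eef_rot": TCP orientation; "ft_force": force on the tool from outside, world axes, zero at the start; "torque": the same for the moment, N m; "width": finger opening in m.
Only numpy, scipy, OpenCV 4.12 (cv2) and the standard library are available. Lean on these libraries where they do the work, as an engineer would, in place of code of your own. Each camera call takes 0.05 s, during which the arm holds its last target.

### The job

The stainless steel shoehorn lies too flat on the green plank to be picked up: slide it, flat on the plank, straight out over the plank's front edge (the long edge on the robot's side) until about 5 cm of its handle sticks out over the edge. Then take hold of the overhanging handle, lift the shoehorn off the plank and lay it flat on the floor of the open grey caddy, and let go. Leave the black plastic shoehorn where it lies.

Things in the scene. Friction and masses are not known exactly. Their poses are not given: they have to be found in the camera images.
- shoehorn_center (a point): Centre of the stainless steel shoehorn: flat, 3 mm thick, 166 mm long, 70 g, handle towards the plank's front edge within 15 degrees. x axis from handle to blade, z up. Handle 28 mm wide, sides parallel from x = -66 to +10 mm, round end at -80; blade 42 mm wide to its round end at +87; balance point at about x = +12. Pressed from above with 5 to 10 N it slides easily along with the fingertip.
- black_horn_center (a point): Centre of the black plastic shoehorn, same shape, size and axes, lying flat on the plank about 240 mm to the left or right of the steel one; not to be moved.
- plank_edge (a point): Middle of the top front edge of the fixed green plank: 560 mm along y, 260 mm deep (+x, away from the robot), 22 mm thick, top (z = 0 here) 90 mm above the bench, nothing below or before the edge. Also on it: a tin (75 mm wide, 24 high) between the shoehorns, a like tin and a brush (160 x 52, 36 high) at the ends.
- caddy_in (a point): Centre of the inner floor of the open grey caddy, fixed on the bench: inside 220 mm (x) by 130 mm (y), walls 5 mm thick, rim 45 mm above this point. Its lid, 110 mm deep, stands open on the +y long side, leaning outwards 35 degrees from upright, top about 135 mm above this point.
There are look-alikes about, which are no part of the job. Leave any blue or yellow look-alike of the part that bears shoehorn_center alone.

How it is judged:
By the outcome, as a careful person would: the job done as asked, in the order asked, and still so for the second after the job is handed in, with the robot touching nothing.
It also fails if it takes over 51 s, if anything falls off the work surface, if the arm or the gripper's body presses on something with over 40 N, if the wrist force passes 120 N, or if a joint passes its speed limit or range.

## Working session

There is one attempt and no reset: what is moved stays moved. The work goes in short steps, Python scripts to look and compute and a tool call to move; the robot and the scene stay as the last step left them, time stands still between calls to the robot, and variables do not carry over. Pictures are saved under pics/ and viewed, and the job is handed in when it is done.

Besides the shell and the picture viewer there is one more tool, called as name(argument=value, ...) on one line, values as JSON. drive_tool: Moves the arm, as the interface text tells. Its arguments: {"type":"object","properties":{"motion":{"type":"array","items":{"type":"array","items":{"type":"number"}}},"grip":{"type":"number"},"force":{"type":"number"}},"required":["motion"]}

```bash
ls; mkdir -p pics; python3 - <<'E'
from bench import r
import cv2
for n in("scene","top"):
    cv2.imwrite(f"pics/{n}0.png",r.camera(n)[:,:,::-1]); print(r.calibration(n))
print(r.read_state())
E
```

```text
pics
{'fx': 482.7031848881073, 'fy': 482.7031848881073, 'cx': 285.95682109008743, 'cy': 208.86862969879627, 'xyz': array([1.38494761, 0.11309212, 0.74970947]), 'orientation': array([0.28974419, 0.31902668, 0.65012141, 0.62578944])}
{'fx': 422.82394459166545, 'fy': 422.82394459166545, 'cx': 279.79138335736144, 'cy': 212.96159727886558, 'xyz': array([0.40211377, 0.07867013, 0.90801124]), 'orientation': array([ 0.05612959, -0.06769769, -0.69854558,  0.71014123])}
{'time': 0.1, 'joint_positions': array([ 1.21238429,  0.33281136, -0.06471656,  1.46084045,  0.0215661 ,
        1.34985659, -0.08850154]), 'joint_vel': array([-3.48699573e-04,  1.26383286e-03, -1.69728203e-03, -2.71605458e-03,
       -5.99209534e-04,  1.11804129e-03, -8.05865289e-05]), 'joint_torque': array([ 2.72757388e-03, -6.24546647e+01,  2.55251251e-02, -3.90715849e+01,
       -6.14262745e-02,  3.66124290e-02,  8.61732292e-05]), 'ee_pos': array([ 0.20587906, -0.58979682,  0.24083988]), 'eef_rot': array([-0.6970838 , -0.1186045 ,  0.69723822, -0.11775405]), 'ft_force': array([-0.70546695,  0.45500118, -0.02632961]), 'torque': array([ 0.00906267, -0.07660511,  0.01659267]), 'width': 0.08693263095295399}
```

View pics/scene0.png

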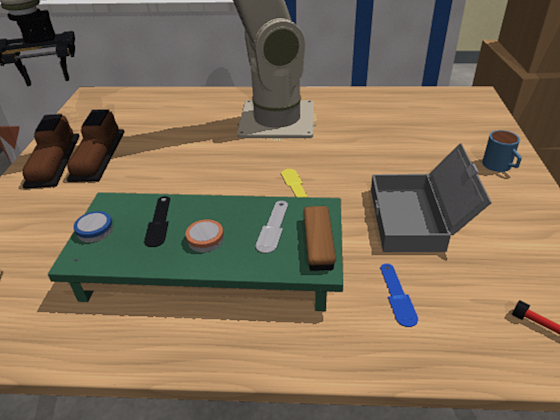

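View pics/top0.png

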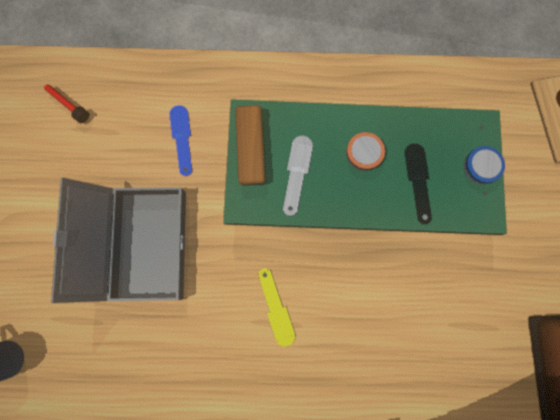

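Top view: the steel horn has its handle hole at (291,209) and blade tip at (303,138). The brush is close on its left, the orange tin on its right, and the caddy spans about (112–185, 188–300). Next I measure these.

```bash
cat > h.py <<'E'
import numpy as np,cv2
from scipy.spatial.transform import Rotation as R
from bench import r
def ray(n,u,v,z):
    c=r.calibration(n); q=R.from_quat(c["orientation"])
    d=q.apply([(u-c["cx"])/c["fx"],-(v-c["cy"])/c["fy"],-1]); p=np.array(c["xyz"])
    return p+d*(z-p[2])/d[2]
def proj(n,X):
    c=r.calibration(n); p=R.from_quat(c["orientation"]).inv().apply(np.array(X)-c["xyz"])
    return c["cx"]+c["fx"]*p[0]/-p[2], c["cy"]-c["fy"]*p[1]/-p[2]
def horn(img,n,box,z,black=False):
    x0,y0,x1,y1=box
    hsv=cv2.cvtColor(img,cv2.COLOR_RGB2HSV)
    m=((hsv[...,2]<60)&(hsv[...,1]<130)) if black else ((hsv[...,1]<60)&(hsv[...,2]>110))
    k=np.zeros_like(m);k[y0:y1,x0:x1]=1
    m=(m&k).astype(np.uint8)
    nn,l,s,_=cv2.connectedComponentsWithStats(m); i=1+np.argmax(s[1:,4])
    cs,_=cv2.findContours((l==i).astype(np.uint8),cv2.RETR_EXTERNAL,cv2.CHAIN_APPROX_NONE)
    P=np.array([ray(n,u,v,z)[:2] for u,v in cs[0][:,0]])
    (c),(w,h),a=cv2.minAreaRect(P.astype(np.float32)*1000)
    return P,np.array(c)/1000,(w,h),a,s[i]
E
python3 - <<'E'
from h import *
top=cv2.imread("pics/top0.png")[:,:,::-1].copy(); sc=cv2.imread("pics/scene0.png")[:,:,::-1].copy()
for n,im,b,bb in (("top",top,(275,125,325,222),(395,135,440,228)),("scene",sc,(250,195,292,255),(140,190,175,250))):
  for box,k in((b,False),(bb,True)):
    P,c,wh,a,s=horn(im,n,box,.093,k)
    vx,vy,_,_=cv2.fitLine(P.astype(np.float32),cv2.DIST_L2,0,1e-4,1e-4).ravel()
    print(n,k,c.round(4),np.round(wh,1),round(a,1),np.degrees(np.arctan2(vy,vx)).round(1),s,P.min(0).round(3),P.max(0).round(3))
hsv=cv2.cvtColor(top,cv2.COLOR_RGB2HSV)
m=((hsv[...,0]>60)&(hsv[...,0]<95)&(hsv[...,1]>100)).astype(np.uint8)
cs,_=cv2.findContours(m,cv2.RETR_EXTERNAL,cv2.CHAIN_APPROX_SIMPLE)
c=max(cs,key=cv2.contourArea); q=cv2.boxPoints(cv2.minAreaRect(c)); print(q)
print([ray("top",u,v,.09)[:2].round(4) for u,v in q])
print("tin",ray("top",366,151,.114).round(3),"brush corners",[ray("top",u,v,.11).round(3)[:2] for u,v in((237,107),(262,107),(241,185),(265,183))])
cv2.imwrite("pics/z.png",cv2.resize(top[170:320,40:240,::-1],None,fx=4,fy=4,interpolation=cv2.INTER_CUBIC))
cv2.imwrite("pics/zs.png",cv2.resize(sc[140:260,360:500,::-1],None,fx=5,fy=5,interpolation=cv2.INTER_CUBIC))
E
```

```text
top False [0.6251 0.0347] [ 44.3 168.2] 79.8 -10.0 [ 282  135   31   81 1439] [0.543 0.003] [0.708 0.062]
top True [ 0.6128 -0.211 ] [163.2  41. ] 6.2 6.0 [ 405  144   26   80 1200] [ 0.532 -0.23 ] [ 0.694 -0.184]
scene False [0.6259 0.035 ] [ 43.1 167.7] 79.9 -9.1 [255 200  33  53 873] [0.543 0.003] [0.709 0.06 ]
scene True [ 0.6157 -0.2102] [165.4  41.5] 6.2 6.4 [144 196  26  51 773] [ 0.534 -0.231] [ 0.698 -0.183]
[[269.33066 212.43877]
 [271.82162 114.04613]
 [482.8889  119.3896 ]
 [480.39792 217.78224]]
[array([0.5478, 0.0869]), array([0.7527, 0.0857]), array([ 0.7508, -0.3499]), array([ 0.5446, -0.3306])]
tin [ 0.67  -0.101  0.114] brush corners [array([0.757, 0.156]), array([0.759, 0.106]), array([0.597, 0.143]), array([0.602, 0.096])]
```

View pics/z.png

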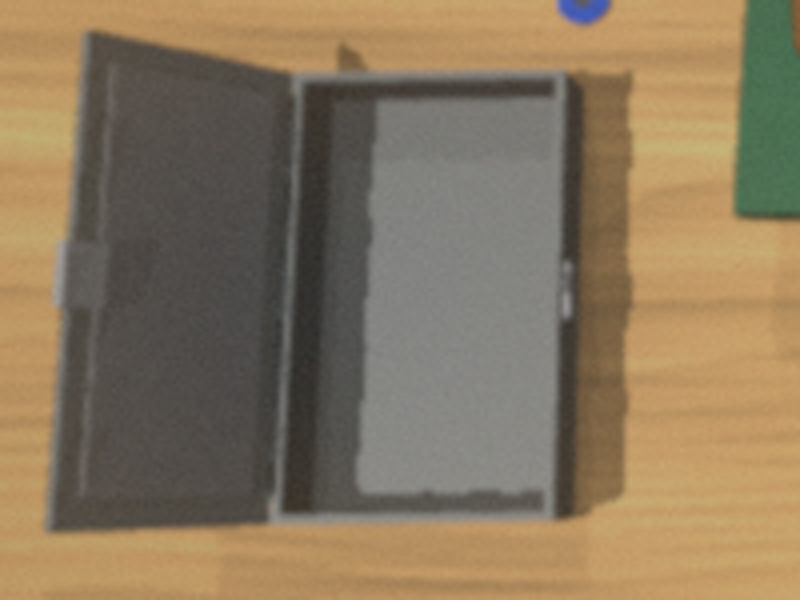

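View pics/zs.png

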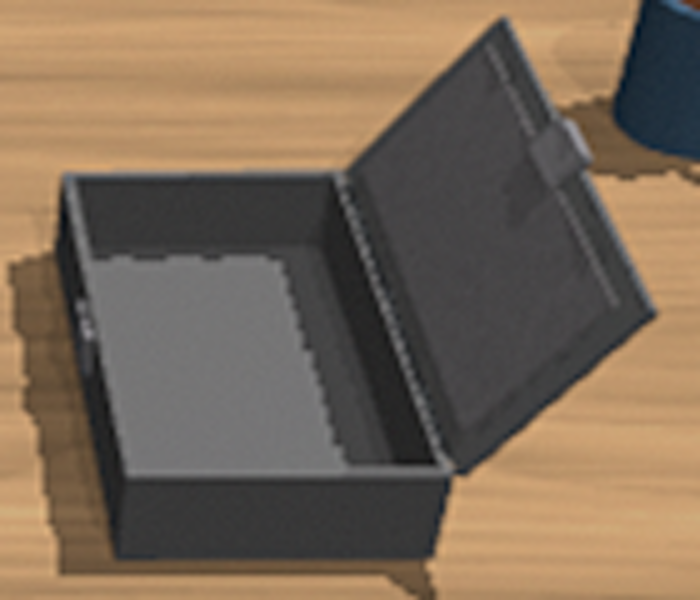

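```bash
python3 - <<'E'
from h import *
top=cv2.imread("pics/top0.png")[:,:,::-1].copy()
c=[ray("top",u,v,.05)[:2] for u,v in((114.5,188.7),(183.7,188.2),(182,299.5),(108.7,300))]
print("rim top",np.round(c,4),np.mean(c,0))
# scene rim: zoom/5 +(360,140)
c=[ray("scene",360+u/5,140+v/5,.05)[:2] for u,v in((450,468),(125,475),(62,178),(342,175))]
print("rim scene",np.round(c,4),np.mean(c,0))
# plank front edge: last green-bright row in columns
hsv=cv2.cvtColor(top,cv2.COLOR_RGB2HSV)
m=((hsv[...,0]>60)&(hsv[...,0]<95)&(hsv[...,1]>100))
pts=[]
for u in range(235,500,5):
    v=np.where(m[:,u])[0].max(); pts.append(ray("top",u,v+.5,.09)[:2])
pts=np.array(pts); print(pts[::6].round(4)); print(np.polyfit(pts[:,1],pts[:,0],1))
for u in (240,290,400): print(u,np.where(m[:,u])[0].max(), top[215:240,u].tolist()[::2])
for y in (160,): 
  cc=np.where(m[y+40])[0]; print([ray("top",cc.min()-.5,y+40,.09)[:2],ray("top",cc.max()+.5,y+40,.09)[:2]])
q=R.from_quat(r.read_state()["eef_rot"]).as_matrix(); print(q.round(3))
E
```

```text
rim top [[0.599  0.4082]
 [0.6028 0.2658]
 [0.3767 0.2569]
 [0.3736 0.401 ]] [0.48802595 0.33296835]
rim scene [[0.5979 0.411 ]
 [0.6057 0.2721]
 [0.3842 0.265 ]
 [0.3792 0.4042]] [0.49175854 0.338084  ]Traceback (most recent call last):
  File "<stdin>", line 13, in <module>
    return umr_maximum(a, axis, None, out, keepdims, initial, where)
ValueError: zero-size array to reduction operation maximum which has no identity
```

```bash
python3 - <<'E'
from h import *
top=cv2.imread("pics/top0.png")[:,:,::-1].astype(int)
g=(top[...,1]-top[...,0]>15)
pts=[]
for u in range(235,500,5):
    v=np.where(g[:,u])[0]
    pts.append(ray("top",u,v.max()+.5,.09)[:2])
pts=np.array(pts); k=np.polyfit(pts[:,1],pts[:,0],1); print(k,(pts[:,0]-np.polyval(k,pts[:,1])).round(4)[::4])
cc=np.where(g[200])[0]; print(ray("top",cc.min()-.5,200,.09)[:2],ray("top",cc.max()+.5,200,.09)[:2])
print(top[216:232,300].tolist())
sc=cv2.imread("pics/scene0.png")[:,:,::-1].astype(int)
g=(sc[...,1]-sc[...,0]>15)
pts=[]
for u in list(range(110,150,5))+list(range(180,250,5))+list(range(290,335,5)):
    v=np.where(g[:,u])[0]; v=v[(v>180)]
    pts.append(ray("scene",u,v.min()-.5,.09)[:2])
pts=np.array(pts); k=np.polyfit(pts[:,1],pts[:,0],1); print(k,(pts[:,0]-np.polyval(k,pts[:,1])).round(4)[::4])
M=R.from_quat(r.read_state()["eef_rot"]).as_matrix(); print(M.round(3))
E
```

```text
[0.02104039 0.52182802] [-0.0004 -0.0008  0.0007  0.0002 -0.0003  0.0012  0.0008  0.0003 -0.0002
 -0.0006  0.0009  0.0004 -0.0001 -0.0005]
[0.5711318  0.17569426] [ 0.58146499 -0.37955357]
[[68, 108, 82], [70, 107, 81], [71, 110, 81], [72, 112, 85], [72, 109, 80], [74, 109, 82], [70, 108, 80], [69, 108, 78], [70, 107, 79], [64, 95, 69], [72, 83, 60], [112, 96, 67], [151, 120, 81], [173, 138, 93], [174, 139, 92], [178, 139, 93]]
[0.01786652 0.52608299] [-0.0007  0.0013  0.0008 -0.0009  0.0011 -0.0006  0.0017  0.    ]
[[-0.     0.33  -0.944]
 [ 0.001 -0.944 -0.33 ]
 [-1.    -0.001  0.   ]]
```

```bash
cat >> h.py <<'E'
def to(x,y,z,yaw=None):
    s=r.read_state(); M=R.from_quat(s["eef_rot"]).as_matrix()
    t=M.T@(np.array([x,y,z])-s["ee_pos"])*100
    a=np.degrees(np.arctan2(M[1,1],M[0,1]))
    tw=0 if yaw is None else ((a-yaw+180)%360-180)/5
    print("now",s["time"],s["ee_pos"].round(4),"yaw",a.round(2),"F",s["ft_force"].round(1),"w",round(s["width"],4))
    print("row",t.round(2),round(tw,2))
E
python3 - <<'E'
from h import *
to(.634,.0335,.20,-99.7)
E
```

```text
now 0.1 [ 0.2059 -0.5898  0.2408] yaw -70.76 F [-0.7  0.5 -0. ] w 0.0869
row [  4.14 -44.73 -60.96] 5.79
```

drive_tool(motion=[[0,-44.7,-61.0,5.8],[0,-44.7,-61.0,5.8],[0,-44.7,-61.0,5.8],[0,-44.7,-61.0,5.8],[0,-44.7,-61.0,5.8],[0,-44.7,-61.0,5.8],[0,-44.7,-61.0,5.8],[0,-44.7,-61.0,5.8],[0,-44.7,-61.0,5.8],[0,-44.7,-61.0,5.8],[0,-44.7,-61.0,5.8],[0,-44.7,-61.0,5.8],[0,-44.7,-61.0,5.8],[0,-44.7,-61.0,5.8],[0,-44.7,-61.0,5.8],[0,-44.7,-61.0,5.8],[4,-44.7,-61.0,5.8],[4,-44.7,-61.0,5.8],[4,-44.7,-61.0,5.8],[4,-44.7,-61.0,5.8]], grip=255, force=10)

```text
time: 1.77
ee_pos: [0.6344, 0.0386, 0.1983]
eef_rot: [-0.703, 0.057, 0.706, 0.059]
ft_force: [0.0, 0.3, -0.0]
width: 0.0007
```

```bash
python3 - <<'E'
from h import *
to(.634,.0335,.118,-99.7)
E
```

```text
now 1.7667 [0.6344 0.0386 0.1983] yaw -99.39 F [ 0.   0.3 -0. ] w 0.0007
row [ 8.03  0.53 -0.08] 0.06
```

drive_tool(motion=[[0,0,0,0],[3,0,0,0],[5.5,0,0,0],[7.5,0,0,0],[7.9,0,0,0],[7.9,0,0,0],[7.9,0,0,0]])

```text
time: 2.35
ee_pos: [0.6351, 0.0321, 0.124]
eef_rot: [0.705, -0.061, -0.704, -0.06]
ft_force: [0.2, -0.5, 0.9]
width: 0.0002
```

```bash
python3 - <<'E'
from h import *
to(.634,.0335,.112,-99.7)
for n in("scene","top"): cv2.imwrite(f"pics/{n}1.png",r.camera(n)[:,:,::-1])
im=cv2.imread("pics/scene1.png"); cv2.imwrite("pics/s1z.png",cv2.resize(im[130:290,200:360],None,fx=3.7,fy=3.7))
E
```

```text
now 2.35 [0.6351 0.0321 0.124 ] yaw -99.83 F [ 0.2 -0.5  0.9] w 0.0002
row [ 1.2  -0.12  0.14] -0.03
```

View pics/s1z.png

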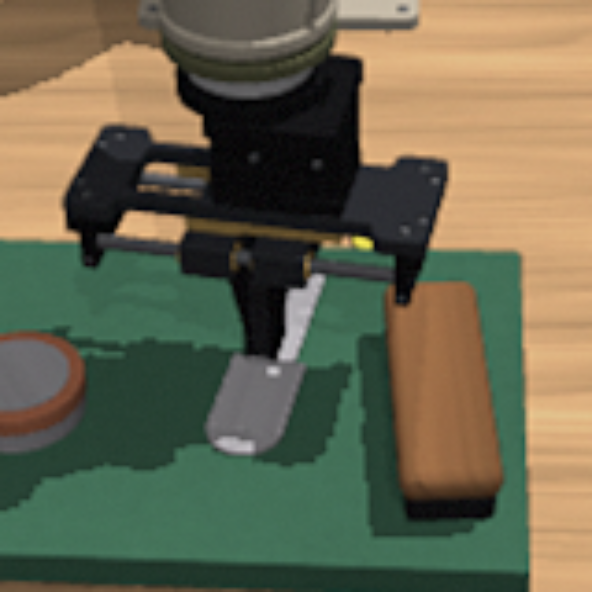

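The closed fingertips stand over the horn's shoulder, centred on the horn. The brush is clear of the gripper body. Pressing down gently.

drive_tool(motion=[[0.3,0,0,0],[0.6,0,0,0],[0.8,0,0,0],[0.9,0,0,0],[1.0,0,0,0],[1.0,0,0,0],[1.0,0,0,0]])

```text
time: 3.03
ee_pos: [0.6346, 0.033, 0.1126]
eef_rot: [0.705, -0.06, -0.705, -0.06]
ft_force: [0.3, 0.0, 0.8]
width: 0.0005
```

```bash
python3 - <<'E'
from h import *
to(.634,.0335,.112,-99.7)
E
```

```text
now 3.0333 [0.6346 0.033  0.1126] yaw -99.75 F [0.3 0.  0.8] w 0.0005
row [ 0.06 -0.04  0.07] -0.01
```

drive_tool(motion=[[0.05,0,0,0],[0.1,0,0,0],[0.15,0,0,0],[0.15,0,0,0]])

```text
time: 3.37
ee_pos: [0.6351, 0.033, 0.1125]
eef_rot: [0.705, -0.06, -0.704, -0.06]
ft_force: [-4.4, -0.5, 10.9]
width: 0.0007
```

drive_tool(motion=[[-0.03,0,0,0],[-0.03,0.03,0.2,0],[-0.03,0.08,0.5,0],[-0.03,0.12,0.8,0],[-0.03,0.18,1.2,0],[-0.03,0.24,1.6,0],[-0.03,0.3,2.0,0],[-0.03,0.36,2.4,0],[-0.03,0.42,2.8,0],[-0.03,0.45,3.0,0],[-0.03,0.45,3.0,0],[-0.03,0.45,3.0,0]])

```text
time: 4.37
ee_pos: [0.605, 0.0337, 0.1125]
eef_rot: [0.705, -0.06, -0.704, -0.06]
ft_force: [-1.8, 0.0, 7.8]
width: 0.0004
```

```bash
python3 - <<'E'
from h import *
to(.568,.0345,.112,-99.7)
for n in("scene","top"): cv2.imwrite(f"pics/{n}2.png",r.camera(n)[:,:,::-1])
im=cv2.imread("pics/scene2.png"); cv2.imwrite("pics/s2z.png",cv2.resize(im[130:290,200:360],None,fx=3.7,fy=3.7))
E
```

```text
now 4.3667 [0.605  0.0337 0.1125] yaw -99.76 F [-1.8  0.   7.8] w 0.0004
row [0.04 0.55 3.66] -0.01
```

View pics/s2z.png

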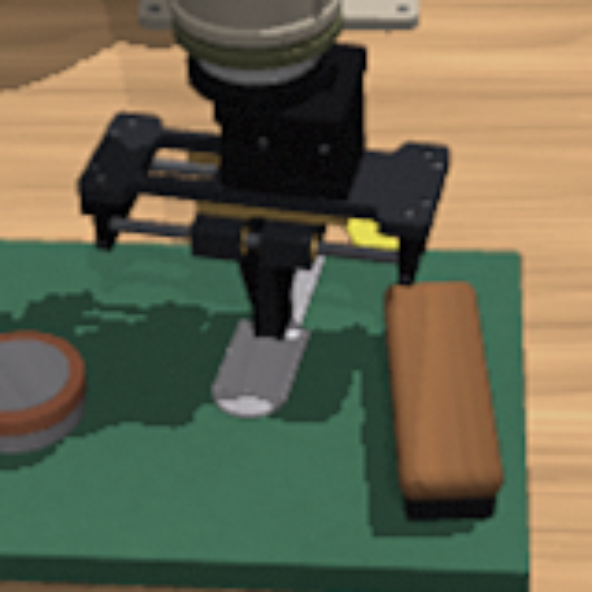

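View pics/top2.png

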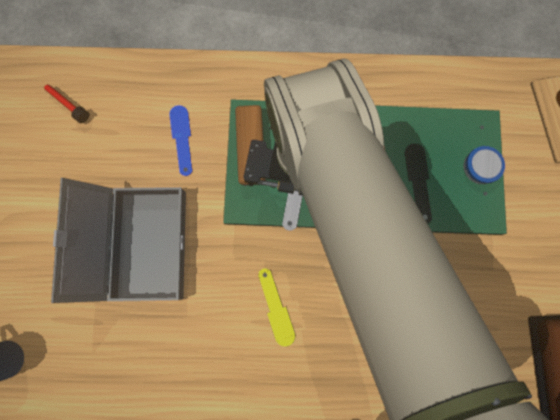

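The horn moves with the fingertip: the handle end, seen at about (289,228), is now just past the edge. Continuing the remaining 37 mm.

drive_tool(motion=[[0,0.04,0.3,0],[0,0.09,0.6,0],[0,0.15,1.0,0],[0,0.21,1.4,0],[0,0.27,1.8,0],[0,0.33,2.2,0],[0,0.39,2.6,0],[0,0.45,3.0,0],[0,0.51,3.4,0],[0,0.55,3.6,0],[0,0.55,3.65,0],[0,0.55,3.65,0],[0,0.55,3.65,0]])

```text
time: 5.55
ee_pos: [0.5684, 0.0344, 0.1125]
eef_rot: [0.705, -0.06, -0.704, -0.06]
ft_force: [0.4, 0.3, 7.6]
width: 0.0002
```

```bash
python3 - <<'E'
from h import *
to(.568,.0345,.2,-99.7)
for n in("scene","top"): cv2.imwrite(f"pics/{n}3.png",r.camera(n)[:,:,::-1])
im=cv2.imread("pics/top3.png"); cv2.imwrite("pics/t3z.png",cv2.resize(im[150:290,200:380],None,fx=4,fy=4))
E
```

```text
now 5.55 [0.5684 0.0344 0.1125] yaw -99.76 F [0.4 0.3 7.6] w 0.0002
row [-8.75 -0.    0.02] -0.01
```

View pics/t3z.png

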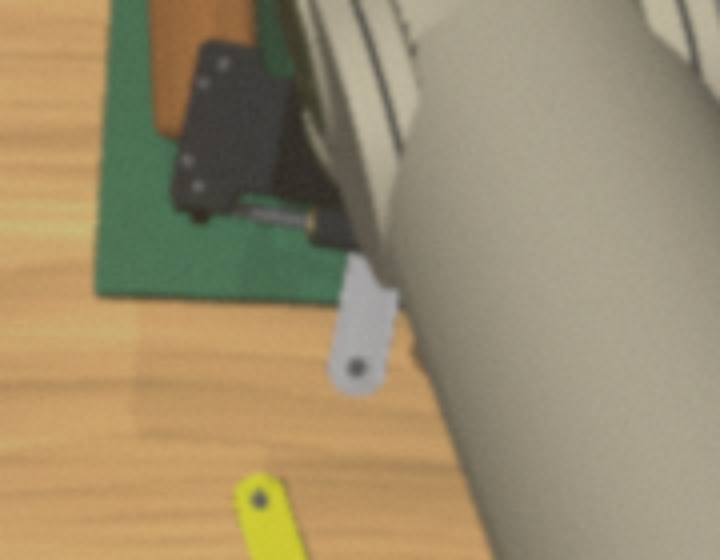

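The handle sticks out well past the edge, with its end at image (289,249). Lifting clear and measuring.

drive_tool(motion=[[-1,0,0,0],[-4,0,0,0],[-8,0,0,0],[-12,0,0,0],[-12,0,4,0],[-12,0,7,0],[-12,0,7,0],[-12,0,7,0]])

```text
time: 6.32
ee_pos: [0.4976, 0.0463, 0.2323]
eef_rot: [0.705, -0.06, -0.704, -0.059]
ft_force: [0.8, -1.2, 0.9]
width: 0.0005
```

```bash
python3 - <<'E'
from h import *
for n in("scene","top"): cv2.imwrite(f"pics/{n}4.png",r.camera(n)[:,:,::-1])
im=cv2.imread("pics/scene4.png"); cv2.imwrite("pics/s4z.png",cv2.resize(im[150:290,200:360],None,fx=4,fy=4))
im=cv2.imread("pics/top4.png"); cv2.imwrite("pics/t4z.png",cv2.resize(im[150:290,200:380],None,fx=4,fy=4))
E
```

```text
(no output)
```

View pics/s4z.png

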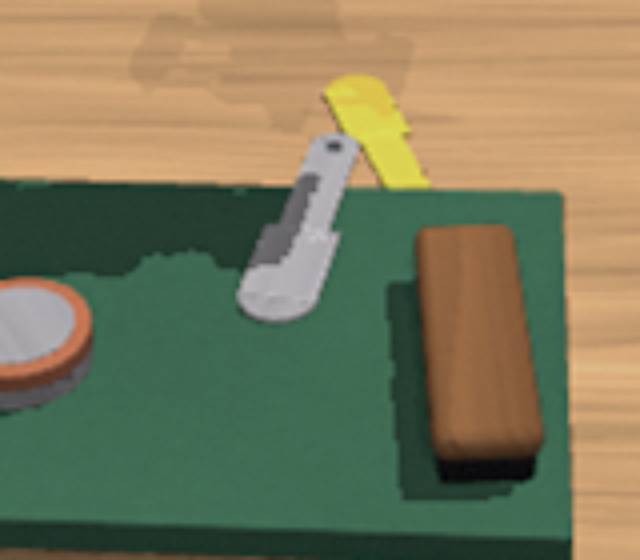

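View pics/t4z.png

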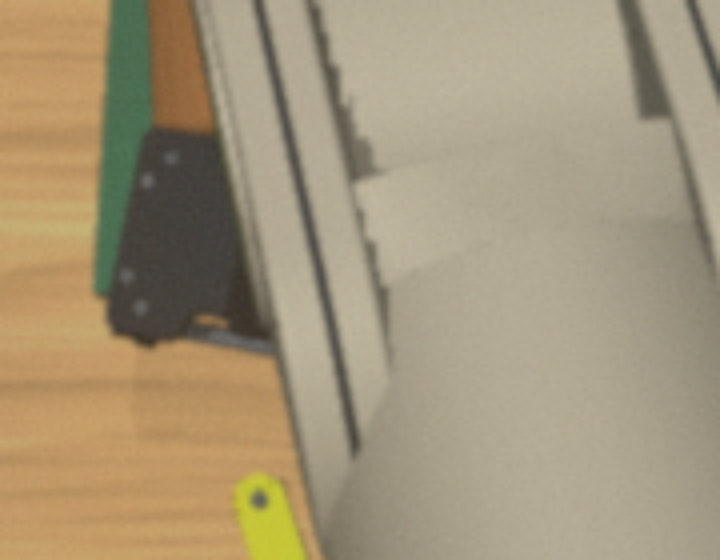

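The scene view shows the horn flat on the plank, with its handle over the edge and its blade end near full-image (270,229). Measuring its pose.

```bash
python3 - <<'E'
from h import *
sc=cv2.imread("pics/scene4.png")[:,:,::-1].copy()
hsv=cv2.cvtColor(sc,cv2.COLOR_RGB2HSV)
k=np.zeros(sc.shape[:2],bool);k[182:232,255:292]=1
m=((hsv[...,1]<60)&(hsv[...,2]>60)&k).astype(np.uint8)
n,l,s,_=cv2.connectedComponentsWithStats(m);i=1+np.argmax(s[1:,4]);print(s[i])
cs,_=cv2.findContours((l==i).astype(np.uint8),0,cv2.CHAIN_APPROX_NONE)
P=np.array([ray("scene",u,v,.093)[:2] for u,v in cs[0][:,0]])
(c,wh,a)=cv2.minAreaRect(P.astype(np.float32)*1000);print(c,wh,a)
vx,vy,_,_=cv2.fitLine(P.astype(np.float32),cv2.DIST_L2,0,1e-4,1e-4).ravel();print(np.degrees(np.arctan2(vy,vx)))
print(P.min(0),P.max(0), P[P[:,0].argmin()])
print("top end",ray("top",289.25,249,.093), "edge at y=.05",.525+.02*.05)
to(.498,.0465,.2,-99.7)
E
```

```text
[259 183  31  48 783]
(561.5850830078125, 35.78571701049805) (44.283294677734375, 168.32752990722656) 80.50850677490234
-9.428675
[0.47891338 0.00413923] [0.64408471 0.06166068] [0.47891338 0.0516971 ]
top end [0.47634405 0.04706604 0.093     ] edge at y=.05 0.526
now 6.4167 [0.4988 0.0459 0.2317] yaw -99.78 F [-0.1 -0.2  0.7] w 0.0003
row [ 3.17 -0.04  0.1 ] -0.02
```

drive_tool(motion=[[0,0,-0.7,0],[2,0,-0.7,0],[4,0,-0.7,0],[6,0,-0.7,0],[6,0,-0.7,0],[6,0,-0.7,0]], grip=0, force=40)

```text
time: 6.92
ee_pos: [0.5055, 0.0449, 0.1707]
eef_rot: [-0.704, 0.06, 0.705, 0.06]
ft_force: [0.2, -0.7, 1.3]
width: 0.0323
```

```bash
python3 - <<'E'
from h import *
to(.5058,.0452,.105,-99.6)
E
```

```text
now 6.9167 [0.5055 0.0449 0.1707] yaw -99.77 F [ 0.2 -0.7  1.3] w 0.0323
row [ 6.57 -0.03 -0.04] -0.03
```

Fingers are still opening, so I wait before descending.

drive_tool(motion=[[0,0,0,0],[0,0,0,0],[0,0,0,0],[0,0,0,0],[0,0,0,0],[0,0,0,0],[2,0,0,0],[4,0,0,0],[5.5,0,0,0],[6.4,0,0,0],[6.6,0,0,0],[6.6,0,0,0],[6.6,0,0,0]])

```text
time: 8.0
ee_pos: [0.5048, 0.0451, 0.1056]
eef_rot: [-0.704, 0.06, 0.705, 0.06]
ft_force: [-4.0, 0.5, -1.3]
width: 0.0866
```

```bash
python3 - <<'E'
from h import *
to(.5058,.0452,.105,-99.6)
for n in("scene",): cv2.imwrite(f"pics/{n}5.png",r.camera(n)[:,:,::-1])
im=cv2.imread("pics/scene5.png"); cv2.imwrite("pics/s5z.png",cv2.resize(im[130:260,200:360],None,fx=4,fy=4))
E
```

```text
now 8.0 [0.5048 0.0451 0.1056] yaw -99.74 F [-4.   0.5 -1.3] w 0.0866
row [ 0.06 -0.03 -0.1 ] -0.03
```

View pics/s5z.png

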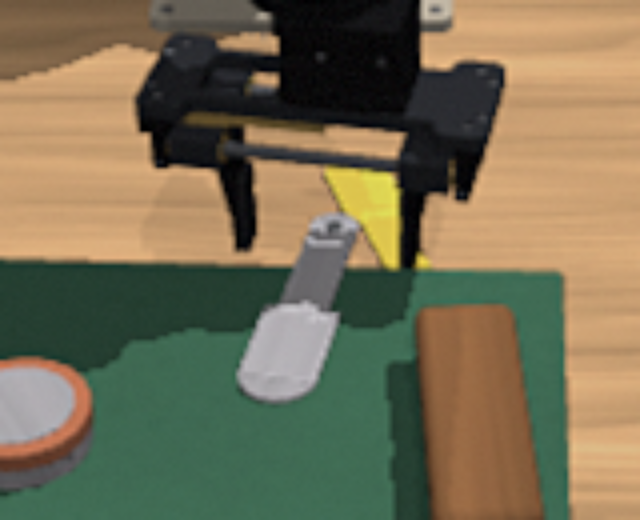

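The −4 N x-force means the +y finger touches the plank's front edge, because it sits further forward with this yaw. Backing off 4 mm before closing.

drive_tool(motion=[[0,0,0.2,0],[0,0,0.4,0],[0,0,0.4,0]])

```text
time: 8.3
ee_pos: [0.5019, 0.0459, 0.1062]
eef_rot: [0.705, -0.06, -0.704, -0.06]
ft_force: [-0.1, -0.2, 0.1]
width: 0.0872
```

drive_tool(motion=[[0,0,0,0],[0,0,0,0],[0,0,0,0],[0,0,0,0],[0,0,0,0],[0,0,0,0],[0,0,0,0],[0,0,0,0],[0,0,0,0],[0,0,0,0],[0,0,0,0],[0,0,0,0]], grip=255, force=40)

```text
time: 9.3
ee_pos: [0.5013, 0.0457, 0.1053]
eef_rot: [0.705, -0.06, -0.705, -0.06]
ft_force: [-0.5, 0.7, 0.9]
width: 0.0268
```

```bash
python3 - <<'E'
from h import *
to(.5058,.0452,.105,-99.6)
for n in("scene",): cv2.imwrite(f"pics/{n}6.png",r.camera(n)[:,:,::-1])
im=cv2.imread("pics/scene6.png"); cv2.imwrite("pics/s6z.png",cv2.resize(im[130:260,200:360],None,fx=4,fy=4))
E
```

```text
now 9.3 [0.5013 0.0457 0.1053] yaw -99.76 F [-0.5  0.7  0.9] w 0.0268
row [ 0.03 -0.02 -0.45] -0.03
```

View pics/s6z.png

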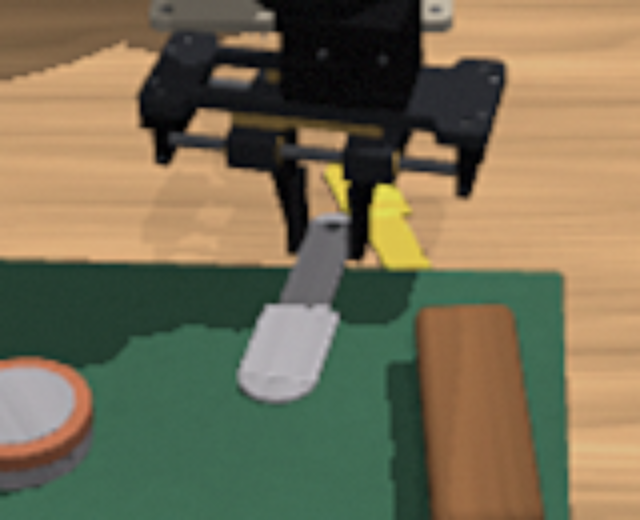

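The jaws hold the handle (opening 26.8 mm for a 28 mm handle). Lifting.

drive_tool(motion=[[-0.3,0,0,0],[-1,0,0,0],[-2,0,0,0],[-3.5,0,0,0],[-5,0,0,0],[-6.5,0,0,0],[-8,0,0,0],[-9,0,0,0],[-9,0,0,0],[-9,0,0,0]], force=55)

```text
time: 10.18
ee_pos: [0.5015, 0.0457, 0.1958]
eef_rot: [0.705, -0.06, -0.704, -0.06]
ft_force: [-0.3, -0.1, -1.5]
width: 0.0256
```

```bash
python3 - <<'E'
from h import *
to(.434,.314,.195,-88)
for n in("scene",): cv2.imwrite(f"pics/{n}7.png",r.camera(n)[:,:,::-1])
im=cv2.imread("pics/scene7.png"); cv2.imwrite("pics/s7z.png",cv2.resize(im[70:230,200:360],None,fx=3.7,fy=3.7))
E
```

```text
now 10.1833 [0.5015 0.0457 0.1958] yaw -99.77 F [-0.3 -0.1 -1.5] w 0.0256
row [  0.06 -25.3   11.21] -2.35
```

View pics/s7z.png

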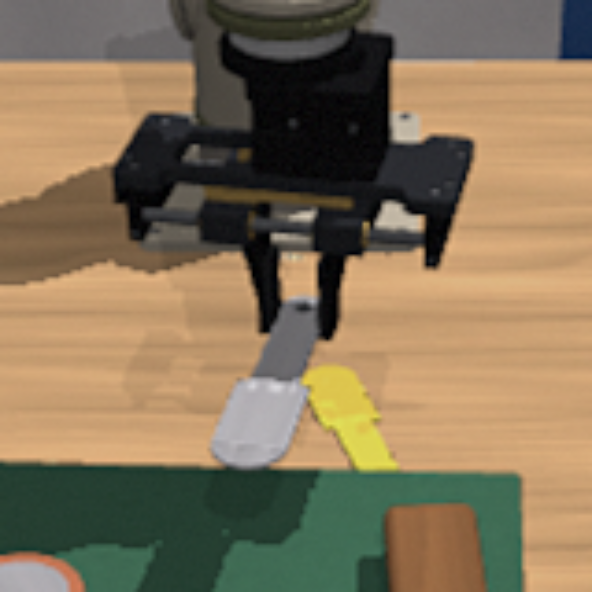

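```bash
python3 - <<'E'
from h import *
print(proj("scene",[.6435,.0212,.1835]),proj("scene",[.6435,.0212,.1735]))
to(.430,.316,.195,-88)
E
```

```text
(np.float64(263.90890593666063), np.float64(194.82065307183885)) (np.float64(264.1714694409384), np.float64(198.89672224689988))
now 10.2333 [0.5011 0.0456 0.195 ] yaw -99.77 F [-0.1 -0.1 -0.7] w 0.0256
row [-1.000e-02 -2.544e+01  1.159e+01] -2.35
```

The blade droops by only about 2 mm. Carrying it over the caddy.

drive_tool(motion=[[0,-0.5,0.2,-0.1],[0,-2,0.9,-0.2],[0,-4,1.8,-0.4],[0,-6,2.7,-0.6],[0,-8,3.6,-0.8],[0,-10,4.6,-1.0],[0,-12,5.5,-1.2],[0,-14,6.4,-1.4],[0,-16,7.3,-1.6],[0,-18,8.2,-1.8],[0,-20,9.1,-2.0],[0,-22,10.0,-2.2],[0,-24,10.9,-2.3],[0,-25,11.4,-2.35],[0,-25.4,11.6,-2.35],[0,-25.4,11.6,-2.35],[0,-25.4,11.6,-2.35],[0,-25.4,11.6,-2.35]])

```text
time: 11.73
ee_pos: [0.4306, 0.3144, 0.1951]
eef_rot: [0.707, 0.011, -0.707, 0.012]
ft_force: [-0.6, 0.0, -0.4]
width: 0.0258
```

```bash
python3 - <<'E'
from h import *
to(.430,.316,.09,-88)
for n in("scene","top"): cv2.imwrite(f"pics/{n}8.png",r.camera(n)[:,:,::-1])
im=cv2.imread("pics/scene8.png"); cv2.imwrite("pics/s8z.png",cv2.resize(im[60:260,320:520],None,fx=3,fy=3))
im=cv2.imread("pics/top8.png"); cv2.imwrite("pics/t8z.png",cv2.resize(im[150:330,40:240],None,fx=3,fy=3))
E
```

```text
now 11.7333 [0.4306 0.3144 0.1951] yaw -88.11 F [-0.6  0.  -0.4] w 0.0258
row [10.51 -0.17  0.06] -0.02
```

View pics/s8z.png

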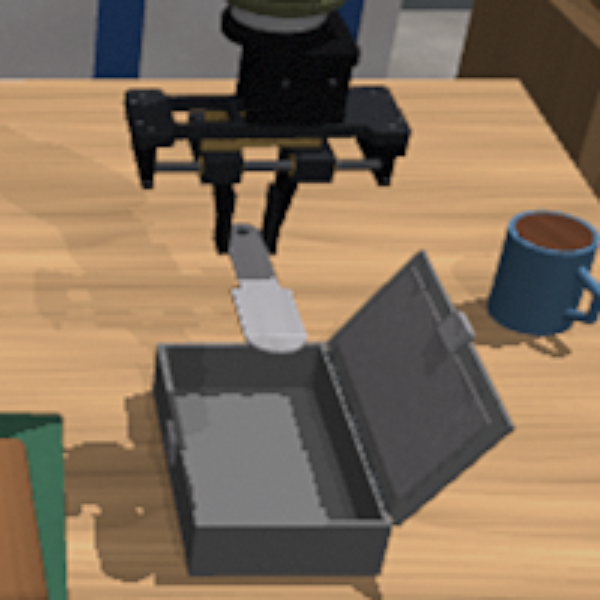

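View pics/t8z.png

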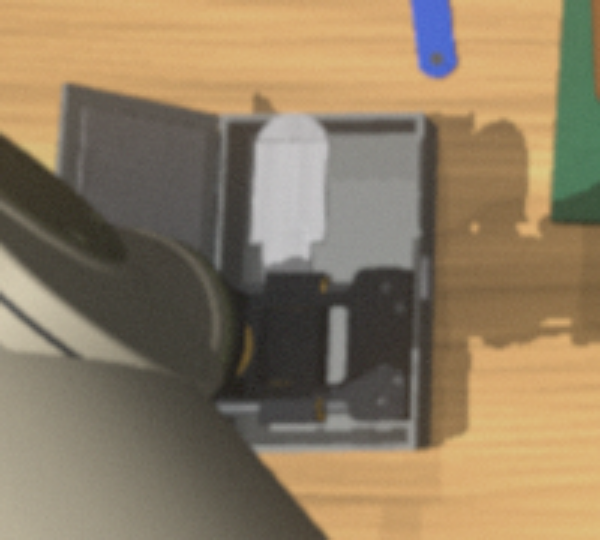

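```bash
python3 - <<'E'
from h import *
print(ray("top",137.3,188.3,.18), ray("top",149,215,.18),ray("top",125,215,.18))
E
```

```text
[0.57066357 0.31859618 0.18      ] [0.52349963 0.2949003  0.18      ] [0.5227556  0.33633144 0.18      ]
```

The horn hangs over the caddy within its walls: its tip is at x≈0.571, against the inner wall at about 0.598. Descending.

drive_tool(motion=[[0.5,0,0,0],[2.5,0,0,0],[4.5,0,0,0],[6.5,0,0,0],[8.5,0,0,0],[10.5,0,0,0],[12,0,0,0],[13.5,0,0,0],[14.5,0,0,0],[15.3,0,0,0],[15.8,0,0,0],[16.2,0,0,0],[16.2,0,0,0],[16.2,0,0,0]])

```text
time: 13.0
ee_pos: [0.4303, 0.3159, 0.0337]
eef_rot: [0.707, 0.012, -0.707, 0.012]
ft_force: [-0.2, 0.7, -0.8]
width: 0.0259
```

```bash
python3 - <<'E'
from h import *
to(.430,.316,.027,-88)
for n in("scene","top"): cv2.imwrite(f"pics/{n}9.png",r.camera(n)[:,:,::-1])
im=cv2.imread("pics/scene9.png"); cv2.imwrite("pics/s9z.png",cv2.resize(im[100:260,340:500],None,fx=3.7,fy=3.7))
E
```

```text
now 13.0 [0.4303 0.3159 0.0337] yaw -88.01 F [-0.2  0.7 -0.8] w 0.0259
row [ 0.67 -0.01  0.03] -0.0
```

View pics/s9z.png

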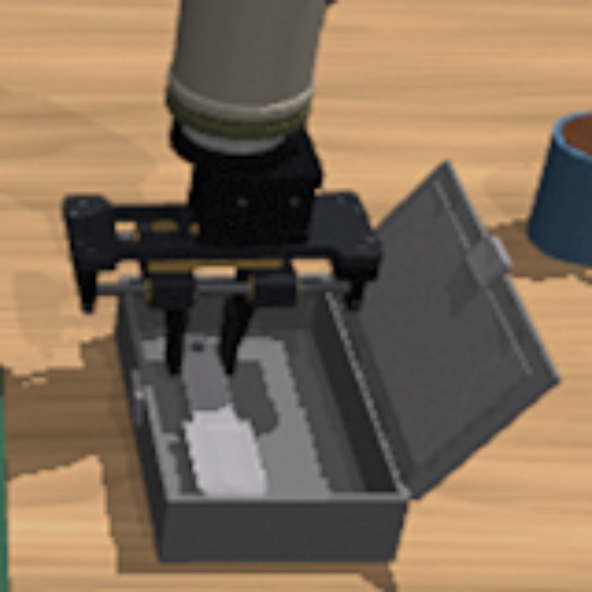

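The horn is well inside the caddy and the gripper body is clear of the lid. Going down the last bit slowly.

drive_tool(motion=[[0.2,0,0,0],[0.4,0,0,0],[0.5,0,0,0],[0.6,0,0,0],[0.6,0,0,0],[0.6,0,0,0]])

```text
time: 13.6
ee_pos: [0.43, 0.3157, 0.0273]
eef_rot: [-0.707, -0.012, 0.707, -0.012]
ft_force: [1.5, -0.4, 0.6]
width: 0.026
```

drive_tool(motion=[[0.1,0,0,0],[0.2,0,0,0],[0.2,0,0,0],[0.2,0,0,0]])

```text
time: 13.93
ee_pos: [0.4301, 0.3157, 0.0253]
eef_rot: [-0.707, -0.012, 0.707, -0.012]
ft_force: [-0.2, -0.0, -0.9]
width: 0.0262
```

drive_tool(motion=[[0.1,0,0,0],[0.15,0,0,0],[0.2,0,0,0],[0.2,0,0,0]])

```text
time: 14.27
ee_pos: [0.4302, 0.3158, 0.0244]
eef_rot: [0.707, 0.012, -0.707, 0.013]
ft_force: [-5.6, -4.0, 14.8]
width: 0.0261
```

The tips touch the floor. Easing up 2 mm and opening part way.

drive_tool(motion=[[-0.2,0,0,0],[-0.2,0,0,0],[-0.2,0,0,0],[-0.2,0,0,0],[-0.2,0,0,0],[-0.2,0,0,0],[-0.2,0,0,0]], grip=148, force=20)

```text
time: 14.85
ee_pos: [0.43, 0.3156, 0.0252]
eef_rot: [-0.707, -0.012, 0.707, -0.012]
ft_force: [-0.2, -0.5, -1.1]
width: 0.0364
```

```bash
python3 - <<'E'
from h import *
to(.430,.316,.15,-88)
for n in("scene",): cv2.imwrite(f"pics/{n}10.png",r.camera(n)[:,:,::-1])
im=cv2.imread("pics/scene10.png"); cv2.imwrite("pics/s10z.png",cv2.resize(im[100:260,340:500],None,fx=3.7,fy=3.7))
E
```

```text
now 14.85 [0.43   0.3156 0.0252] yaw -88.01 F [-0.2 -0.5 -1.1] w 0.0364
row [-12.48  -0.03   0.  ] -0.0
```

View pics/s10z.png

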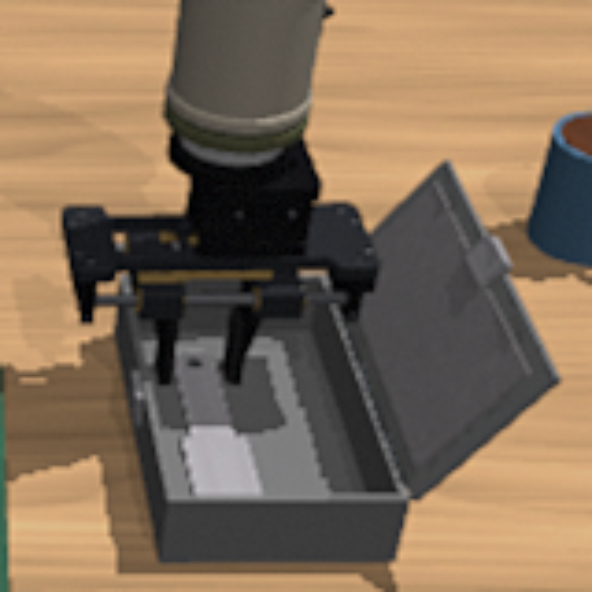

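Released: the horn has dropped onto the floor. I retreat straight up, then away.

drive_tool(motion=[[-0.5,0,0,0],[-1.5,0,0,0],[-3,0,0,0],[-6,0,0,0],[-9,0,0,0],[-12,0,0,0],[-15,0,0,0],[-18,0,0,0],[-18,5,0,0],[-18,10,0,0],[-18,15,0,0],[-18,20,0,0],[-18,25,0,0],[-18,30,0,0],[-18,35,0,0],[-18,35,0,0],[-18,35,0,0]])

```text
time: 16.32
ee_pos: [0.4418, -0.0395, 0.2063]
eef_rot: [0.707, 0.01, -0.707, 0.011]
ft_force: [-0.6, -0.1, 0.5]
width: 0.0365
```

```bash
python3 - <<'E'
from h import *
to(.430,.316,.15,-88)
for n in("scene","top"): cv2.imwrite(f"pics/{n}11.png",r.camera(n)[:,:,::-1])
im=cv2.imread("pics/scene11.png"); cv2.imwrite("pics/s11z.png",cv2.resize(im[100:260,340:500],None,fx=3.7,fy=3.7))
t=cv2.imread("pics/top11.png")[:,:,::-1].copy(); s=im[:,:,::-1].copy()
for n,i,b in(("top",t,(115,190,182,298)),):
  P,c,wh,a,st=horn(i,n,b,.008); print(c,wh,a,st)
P,c,wh,a,st=horn(s,"scene",(140,190,175,250),.093,True); print("black",c,wh,a)
E
```

```text
now 16.3167 [ 0.4418 -0.0395  0.2063] yaw -88.32 F [-0.6 -0.1  0.5] w 0.0365
row [  5.57 -35.58   0.14] -0.06
[0.49297083 0.32706177] (228.24977111816406, 106.25532531738281) 1.7303897142410278 [ 129  190   53  108 4807]
black [ 0.61719427 -0.22158081] (166.58096313476562, 63.28542709350586) 9.31881332397461
```

View pics/s11z.png

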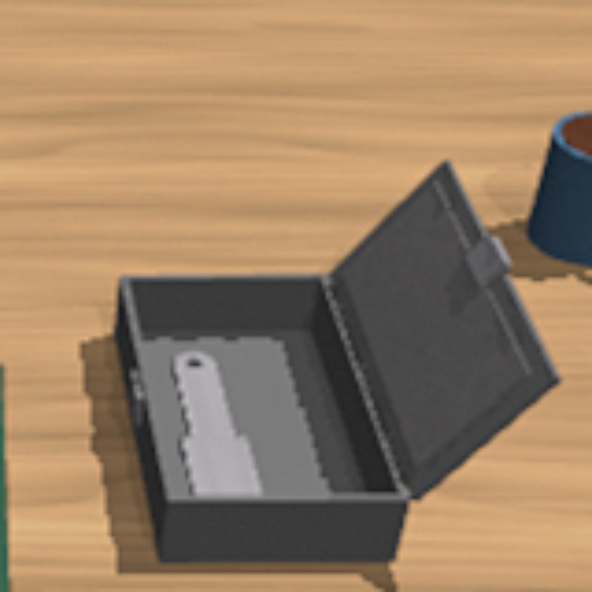

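View pics/top11.png

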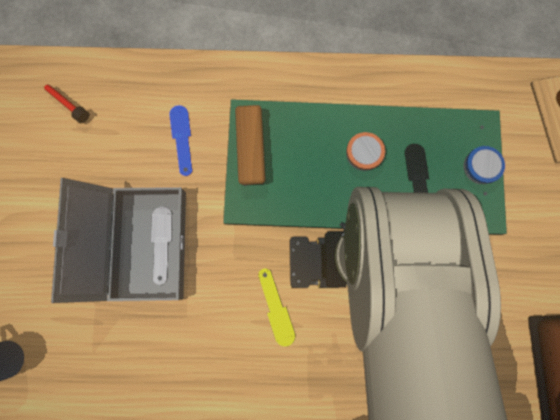

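The horn lies wholly within the caddy floor, from (162,208) to (159,284) in the top view. The robot is clear. One last numeric check, then I hand in.

```bash
python3 - <<'E'
from h import *
t=cv2.imread("pics/top11.png"); t0=cv2.imread("pics/top0.png")
g=cv2.cvtColor(t,cv2.COLOR_BGR2GRAY); m=np.zeros_like(g); m[190:298,118:180]=(g[190:298,118:180]>155)
n,l,s,_=cv2.connectedComponentsWithStats(m);i=1+np.argmax(s[1:,4])
cs,_=cv2.findContours((l==i).astype(np.uint8),0,cv2.CHAIN_APPROX_NONE)
P=np.array([ray("top",u,v,.008)[:2] for u,v in cs[0][:,0]],np.float32)
print(s[i],cv2.minAreaRect(P*1000))
print("black horn diff",np.abs(t[140:185,404:432].astype(int)-t0[140:185,404:432]).mean())
S=r.read_state(); print(S["time"],np.abs(S["joint_vel"]).max())
r.close_job()
E
```

```text
[ 151  207   20   78 1169] ((488.33685302734375, 317.4149169921875), (163.9485626220703, 40.348575592041016), 3.434523582458496)
black horn diff 5.134920634920635
16.4167 0.07576891337605593
the job is handed in; nothing more can be done
```

I slid the steel shoehorn straight out over the plank's front edge until about 48–50 mm of the handle overhung. I then gripped the handle, lifted the shoehorn off, laid it in the grey caddy and let go. I handed the job in at about 16.4 s.

**Final position:** In the last pictures the shoehorn lies flat on the caddy floor. Its measured outline is 164 × 40 mm, centred at about (0.488, 0.317), well clear of the walls. The robot was clear of everything.

**Checks that disagreed or went wrong:**
- **Black shoehorn:** My last automatic measurement of it was spoiled by the arm's shadow. Its outline came out 63 mm wide, when it should be about 42 mm. In the last top view its visible blade end is at the same pixels as at the start, and the robot never touched it.
- **Finger contact:** Before the grasp, one open finger brushed the fixed plank's edge with about 4 N. I backed off 4 mm before closing.
- **Caddy floor:** The fingertips touched the floor with about 15 N just before release.
- **Caddy position:** The two cameras differed by about 5 mm, which is within the clearance.

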